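# Wind up the lift stage with its loose crank

## Task

Take the loose crank out of its stand, feel its socket down onto the square spindle hidden in the black collar of the lift stage until it is fully home, then turn the crank clockwise (seen from above) until the platform is all the way up at its stop. Be gentle, neither pressing hard on the spindle nor forcing the stop; lift the platform only by the crank, leave the crank standing in the collar, let go, and leave the other things on the bench where they are.

Things in the scene. Friction and masses are not known exactly. Their poses are not given: they have to be found in the camera images.
- crank: Loose steel crank, about 300 g, upright in the stand, socket down. Origin: centre of its foot (the socket's open lower end); z up the shank, x from shank to turning knob. Socket: outside 36 mm over corners, inside square 21.6 mm across flats, 36 mm deep, flats facing x and y. Shank 22 mm round to z = 86 mm, hub 30 mm round to z = 100 mm, arm (14 mm wide, to x = 60 mm) at z = 90 to 100 mm.
- crank_grip (a point): Where to pinch the crank to carry and seat it: on the shank's axis, 126 mm above the foot, in the black rectangular block on top of the hub (z = 100 to 145 mm of the crank, 24 mm along its x, 20 mm along its y; pinch it across y, above the arm).
- crank_knob (a point): Middle of the crank's upright round black knob (20 mm diameter, z = 101 to 145 mm of the crank; this point at z = 123 mm), 60 mm from the shank's axis along the crank's +x. The knob spins freely on its pin, so it can be held while it is led round. On the seated crank 2 to 4 N at the knob turns the spindle; 8 to 10 N shows that the stop is reached, and 20 N strains it.
- crank_foot (a point): Centre of the crank's foot, the same point as the crank's origin. Standing in the stand it is 15 mm above the bench; fully seated on the spindle it is 45 mm above the bench, and while only resting on top of the unaligned square 67 mm.
- stand: Fixed white block 80 x 80 mm and 60 mm high on a 100 mm dark foot plate; a 38 mm round hole, 45 mm deep, holds the crank. Origin: centre of its underside.
- stage: The lift stage, fixed: aluminium base plate 215 x 100 mm, a grey gearbox (top 45 mm above the bench) at its -x end carrying the black collar, the platform at its +x end. Origin: centre of the base plate, on the bench. The spindle takes about 0.15 N m to turn, does not turn under a lightly dragging crank, and stays where it is left.
- collar: Fixed black tube on the gearbox, bore 48 mm, outside 60 mm, 45 to 115 mm above the bench. Origin: on its axis at its lower end. Inside, up to 3 mm off the axis in any direction, stands the upright square spindle, 20 mm across flats, 45 to 67 mm above the bench. The direction of its flats is unknown; the socket fits within about 5 degrees, in any of four positions.
- collar_mouth (a point): Centre of the collar's open upper end, 115 mm above the bench. Down inside, the square spindle is topped by a round cone (19.6 mm across at its foot, 9 mm at its tip, 67 to 77 mm above the bench), which centres a socket let down gently on it.
- platform_top (a point): Centre of the top of the platform (aluminium plate 92 x 92 mm with a glass dish fixed on it). It is 58 mm above the bench when fully down and 88 mm at the upper stop; it rises 10 mm for each radian that the spindle is turned clockwise seen from above. It starts 0 to 9 mm up.
- beaker: Loose glass beaker, 60 mm wide, 75 mm high; bystander. Origin: centre of its underside.
- tube: Loose capped conical tube, 34 mm wide, 108 mm high; bystander. Origin: centre of its underside.
- vial: Loose small white vial, 21 mm wide, 50 mm high; bystander. Origin: centre of its underside.
- dropper: Loose brown dropper bottle, 33 mm wide, 104 mm high; bystander. Origin: centre of its underside.
Not all that is in view belongs to the job. There is more than one size of the crank; the one meant has the size given above.

How it is judged (in metres and radians):
On the way, in this order (a step that is already met when the one before it is completed fails the run):
1. the crank is fully seated on the spindle, its foot within 5 mm of the bottom, the platform not yet wound up (height (world z) of crank_foot below 0.05 m and horizontal distance between crank_foot and collar_mouth below 0.008 m and angle between crank's own z axis and vertical below 0.2 rad and height (world z) of platform_top below 0.08 m), for 0.2 s.
2. the platform has been wound up to its stop (within 2 mm) with the crank still seated (height (world z) of platform_top above 0.086 m and height (world z) of crank_foot below 0.052 m and horizontal distance between crank_foot and collar_mouth below 0.008 m), for 0.2 s.
At the end, for the whole second after the job is handed in: The platform stands within 2 mm of its upper stop; the crank stands upright (within 0.2 rad) and still on the spindle in the collar, its foot within 7 mm of the bottom (all of step 2 and angle between crank's own z axis and vertical below 0.2 rad and linear speed of crank below 0.02 m/s); the robot touches nothing.
It fails at once if before it is seated the crank is pressed on the stage or its spindle with more than 40 N (contact force between crank and stage above 40 N and height (world z) of crank_foot above 0.052 m).
It fails at once if the seated crank is forced against the stop with some 20 N or more at its knob (over 250 N between socket and spindle) (contact force between crank and stage above 250 N).
It fails at once if the crank is pressed against the collar with more than 40 N (contact force between crank and collar above 40 N).
It fails at once if the robot itself pushes on the stage or platform with more than 5 N (contact force between any of the fingers, the arm and stage above 5 N).
It fails at once if a bystander is moved by more than 30 mm (distance of any of beaker, tube, vial, dropper from where it was at the start of the episode above 0.03 m).
It also fails if it takes over 72 s, if anything falls off the work surface, if the arm or the gripper's body presses on something with over 40 N, if the wrist force passes 120 N, or if a joint passes its speed limit or range.

## Robot

A 6-joint arm with a two-finger parallel gripper is mounted at the origin on the work surface; the furniture and walls round the work are solid. World frame = base frame: x ahead of the robot, y to its left, z up, the work surface at z = 0. Lengths are in mm, angles in rad, forces in N, time in s.
With the tool pointing down it reaches from about 400 to 925 mm from the base axis. Payload 3.4 kg.
Tool frame: the origin (TCP) lies midway between the tips of the shut fingers; the grasp point (between the pads) lies pinch_z behind it (pinch_z is the distance from the TCP to the grasp point, in mm); z points along the fingers, y is the line along which they close (so a half turn about z gives the same grasp; the last joint's range is limited). The gripper opens to 85 mm and grips with 20 to 120 N. Pads are 22 mm wide; open, the fingers measure 114 mm over their backs; the gripper's body (76 mm by 85 mm) begins 54 mm behind the grasp point. The pads swing forward as they close: fully open they stand 13 mm farther back than shut.
Start: joints at [1.175, 0.307, 1.506, -0, 1.328, -0.073], TCP at [182.427, 545.3, 231.305] pointing down, gripper open.
Joint ranges: [-3.12, 3.12], [-1.05, 2.28], [0.14, 2.33], [-1.42, 4.57], [0.1, 2.73], [-2.68, 2.68]. Speed limits (rad/s): [2.57, 2.57, 3.14, 3.14, 3.14, 3.14].

## Interface

Orientations are given as a unit quaternion [x, y, z, w].
In Python, from station import * gives the robot as it stands.
- The arm moves only by the tool carry_out, never from a script. Its argument "deltas" is a list of rows, each a list of 7 numbers: the gripper's target within -1 to 1 (shut at 1, half-way at 0, fully open at -1), then the shift along the world's x, y, z in units of 0.025 m (1.0 is 0.025 m), then the turn, a rotation vector about the world's x, y, z in units of 5 degrees (1.0 is 5 degrees). A call has 1 to 5 rows; each row shifts and turns the commanded pose from where the row before left it; what a row does not reach is not made up. A row lasts 1/12 s, in which the tool goes at most 41.7 mm and 7.16 degrees, less where a joint would pass 70% of its speed; a pose out of reach is approached as far as the arm can. A call with a number of a shift or a turn outside -1 to 1 is refused whole. A call with a gripper value outside its range is refused whole. The fingers move at their own pace and stop on an object; "squeeze" is the grip in N (left out, the last holds). Time passes only in rows, so rows that do not move let the fingers close. It gives the time, the measured TCP pose, the force, the opening and the grip force at its end, in the units of the state.
- read_state(): the state, without advancing time (a new reading comes with each control period).
- get_image(name): name is "side" or "top" or "wrist"; returns the picture (384x512x3 uint8, red, green, blue); there is no depth.
- calibration(name): a dict with "fx", "fy", "cx", "cy" (pixels), "R" (3x3) and "t" (3): a world point X has camera coordinates R X + t. Camera axes: x right, y down, z forward; pixel columns grow to the right and rows downward; lengths in mm; the calibration is good to about 2 mm. A picture is of the moment at which its call begins: read the wrist's pose just before it. calibration takes no time and is no camera call; for the wrist camera it gives the pose at the moment of the call.
- sign_off(): hands the job in; it is judged then, once.
The state is a dict: "time_s": time; "q": joint angles; "dq": joint speeds; "effort": joint torques, N m; "eef_pos": TCP position; "tcp_rot": TCP orientation; "force": force on the tool from outside, world axes, zero at the start; "ft_torque": the same for the moment, N m; "opening": finger opening in mm; "finger_force": force on a finger pad.
Only numpy, scipy, OpenCV 4.12 (cv2) and the standard library are available. Lean on these libraries where they do the work, as an engineer would, in place of code of your own. Each camera call takes 0.05 s, during which the arm holds its last target. There are 200 camera calls.

## Working session

There is one attempt and no reset: what is moved stays moved. The work goes in short steps, Python scripts to look and compute and a tool call to move; the robot and the scene stay as the last step left them, time stands still between calls to the robot, and variables do not carry over. Pictures are saved under pics/ and viewed, at most 10 in all, crops included, and the job is handed in when it is done.

Besides the shell and the picture viewer there is one more tool, called after "Call:" by a JSON object that holds its "api" and its "payload", one argument or row to a line. carry_out: Moves the arm, as the interface text tells. Shifts and turns lie within -1 to 1; 1 stands for 0.025 m of shift or 5 degrees of turn. Its arguments: {"type":"object","properties":{"deltas":{"type":"array","items":{"type":"array","items":{"type":"number","minimum":-1,"maximum":1}}},"squeeze":{"type":"number"}},"required":["deltas"]}

```bash
ls; mkdir -p pics
cat > h.py <<'E'
from station import *
import numpy as np, cv2
def ray(c,u,v):
    R=np.array(c["R"]);t=np.array(c["t"]);o=-R.T@t
    d=R.T@np.array([(u-c["cx"])/c["fx"],(v-c["cy"])/c["fy"],1]);return o,d
def onz(c,u,v,z):
    o,d=ray(c,u,v);return o+d*(z-o[2])/d[2]
def proj(c,X):
    p=np.array(c["R"])@np.array(X)+np.array(c["t"]);return c["fx"]*p[0]/p[2]+c["cx"],c["fy"]*p[1]/p[2]+c["cy"]
E
python3 - <<'E'
from h import *
s=read_state();print(s)
for n in("side","top"):
    c=calibration(n);im=get_image(n);cv2.imwrite(f"pics/{n}0.png",im[:,:,::-1]);print(n,c)
E
```

```text
pics
{'time_s': 0.0, 'q': array([ 1.17446027e+00,  3.07574651e-01,  1.50767589e+00, -2.20871982e-05,
        1.32840222e+00, -7.34571015e-02]), 'dq': array([ 7.18783108e-04,  6.23962959e-04,  1.32517943e-03, -3.43182474e-04,
       -1.04369239e-03, -7.73852177e-06]), 'effort': array([-2.09598070e-04, -4.57552850e+01, -2.51919991e+01, -2.09606815e-04,
        1.33821100e-02,  3.10814521e-06]), 'eef_pos': array([182.1823935 , 544.63629226, 230.3791555 ]), 'tcp_rot': array([ 1.60736420e-01,  9.86996830e-01, -1.00426212e-03, -2.29313684e-04]), 'force': array([-0.16939658,  0.55592392, -0.67713003]), 'ft_torque': array([-0.02351775, -0.01399965, -0.01151511]), 'finger_force': 0.0, 'opening': 85.11356832056065}
side {'fx': 468.4667142907871, 'fy': 468.4667142907871, 'cx': 259.60435581544647, 'cy': 193.32894920086306, 'R': array([[ 0.89283599, -0.45036135,  0.00430657],
       [-0.24158028, -0.4869563 , -0.83935245],
       [ 0.38010902,  0.74836369, -0.54357053]]), 't': array([-320.96091738,  361.23388807,  792.28365721])}
top {'fx': 372.588584468777, 'fy': 372.588584468777, 'cx': 256.4316230960312, 'cy': 186.54534722441696, 'R': array([[-0.0070371 , -0.99963113,  0.02623115],
       [-0.99092704,  0.00345019, -0.13435664],
       [ 0.13421657, -0.02693864, -0.9905858 ]]), 't': array([ 295.73729776,  519.93244047, 1134.44875829])}
```

Run:
```python
import cv2
for n in("side","top"):
    im=cv2.imread(f"pics/{n}0.png");cv2.imwrite(f"pics/{n}0b.png",cv2.resize(im,(800,600),interpolation=cv2.INTER_CUBIC))
```

```text
(no output)
```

View pics/top0b.png

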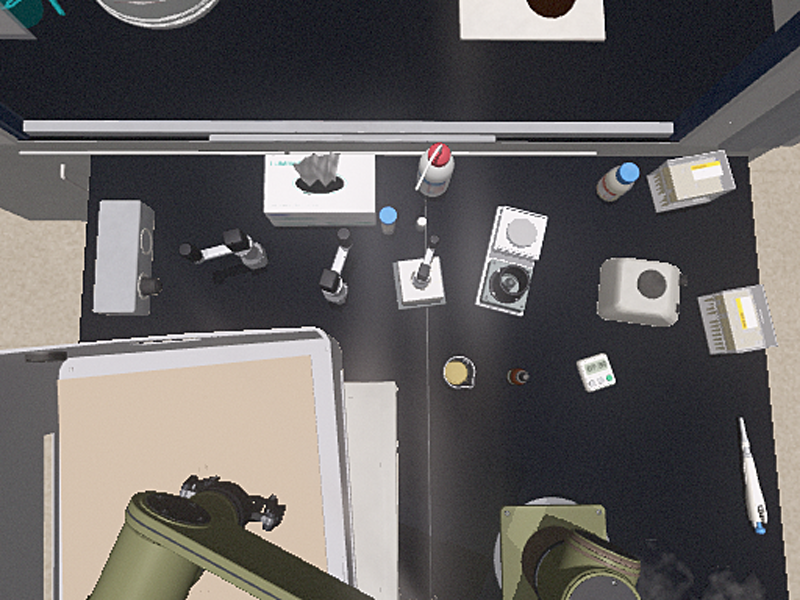

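View pics/side0b.png

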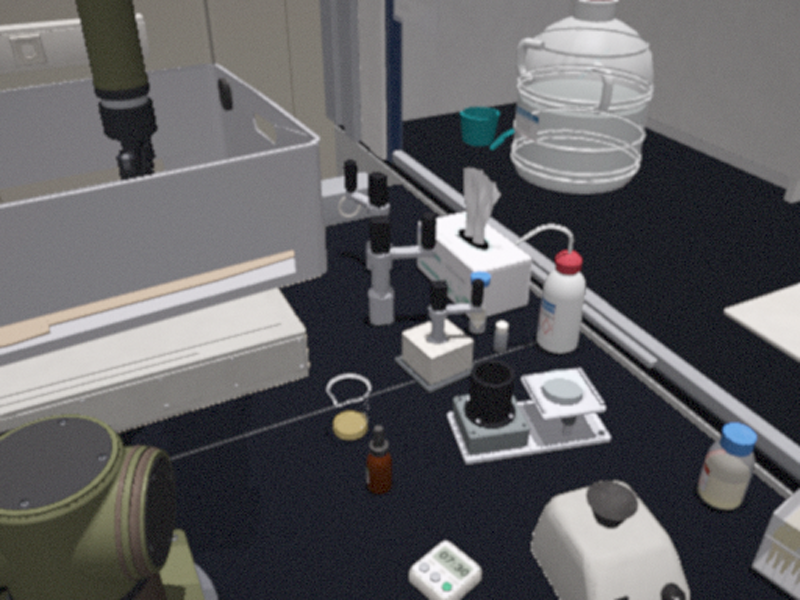

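The top view shows the stand with the crank at (420,280), its block at (424,272) and knob at (433,241) (800×600 scale). It also shows the collar at (510,283), the platform at (521,232), and decoy cranks at (240,245) and (335,265). The side view agrees, with the crank at (440,300) and the collar at (491,390).

Run:
```python
from h import *
c=calibration("top");k=1.5625
for n,u,v,z in [("block",425,268,160),("knob",434,239,160),("collar",510,281,115),("plat",523,232,75),("stand",420,280,60),("tube",388,214,108),("vial",422,222,50),("beaker",459,372,40),("dropper",518,377,100),("boxcorner",325,330,200)]:
    print(n,onz(c,u/k,v/k,z).round(1))
s=calibration("side")
for n,u,v in [("block",439,286),("knob",477,283),("collar",491,373)]:
    print(n,onz(s,u/k,v/k,160 if n!="collar" else 115).round(1))
# box wall height: rim corner seen top & side
o1,d1=ray(c,325/k,330/k);o2,d2=ray(s,322/k,140/k)
A=np.c_[d1,-d2];x=np.linalg.lstsq(A,o2-o1,rcond=None)[0];print(o1+d1*x[0],o2+d2*x[1])
```

```text
block [546.3 252.6 160. ]
knob [599.3 235.7 160. ]
collar [529.2  90.5 115. ]
plat [632.6  53.   75. ]
stand [540.1 255.7  60. ]
tube [659.9 318.2 108. ]
vial [659.3 249.8  50. ]
beaker [361.  180.3  40. ]
dropper [351.2  78.2 100. ]
boxcorner [433.4 425.9 200. ]
block [539.6 247.7 160. ]
knob [595.2 229.8 160. ]
collar [530.4  82.8 115. ]
[422.859069   410.2073915  352.18189203] [427.14348036 408.69813323 352.32370961]
```

Call:
{"api": "carry_out", "payload": {
  "deltas": [
    [-1, 0, 0, 1, 0, 0, 0],
    [-1, 0, 0, 1, 0, 0, 0],
    [-1, 0, 0, 1, 0, 0, 0],
    [-1, 0, 0, 1, 0, 0, 0],
    [-1, 0, 0, 1, 0, 0, 0]
  ]
}}

```text
time_s: 0.52
eef_pos: [182.2, 544.9, 356.9]
tcp_rot: [0.161, 0.987, -0.001, -0.0]
force: [-0.2, -0.3, -0.5]
opening: 85.2
finger_force: 0.0
```

Call:
{"api": "carry_out", "payload": {
  "deltas": [
    [-1, 0, 0, 1, 0, 0, 0],
    [-1, 0, 0, 1, 0, 0, 0],
    [-1, 0, 0, 1, 0, 0, 0],
    [-1, 0.5, -0.5, 0, 0, 0, 0],
    [-1, 1, -1, 0, 0, 0, 0]
  ]
}}

```text
time_s: 0.93
eef_pos: [218.7, 510.1, 432.5]
tcp_rot: [0.158, 0.987, 0.002, -0.0]
force: [2.6, 0.2, -0.3]
opening: 85.3
finger_force: 0.0
```

Run:
```python
import station;print([n for n in dir(station) if n[0]!='_']);print(getattr(station,'pinch_z',None))
```

```text
['PlanningError', 'calibration', 'get_image', 'pinch_z', 'read_state', 'sign_off']
18.700000000000003
```

Call:
{"api": "carry_out", "payload": {
  "deltas": [
    [-1, 1, -0.8, 0, 0, 0, 0],
    [-1, 1, -0.8, 0, 0, 0, 0],
    [-1, 1, -0.8, 0, 0, 0, 0],
    [-1, 1, -0.8, 0, 0, 0, 0],
    [-1, 1, -0.8, 0, 0, 0, 0]
  ]
}}

```text
time_s: 1.35
eef_pos: [345.7, 406.5, 430.9]
tcp_rot: [0.161, 0.987, -0.0, -0.0]
force: [1.2, 0.6, 0.1]
opening: 85.7
finger_force: 0.0
```

Call:
{"api": "carry_out", "payload": {
  "deltas": [
    [-1, 1, -0.8, 0, 0, 0, 0],
    [-1, 1, -0.8, 0, 0, 0, 0],
    [-1, 1, -0.8, 0, 0, 0, 0],
    [-1, 1, -0.8, 0, 0, 0, 0],
    [-1, 1, -0.8, 0, 0, 0, 0]
  ]
}}

```text
time_s: 1.77
eef_pos: [470.7, 306.5, 430.8]
tcp_rot: [0.161, 0.987, -0.0, -0.0]
force: [1.0, 0.9, -0.1]
opening: 85.4
finger_force: 0.0
```

Call:
{"api": "carry_out", "payload": {
  "deltas": [
    [-1, 1, -0.8, -1, 0, 0, 0],
    [-1, 1, -0.8, -1, 0, 0, 0],
    [-1, 0.7, -0.8, -1, 0, 0, 0],
    [-1, 0, 0, 0, 0, 0, 0],
    [-1, 0, 0, 0, 0, 0, 0]
  ]
}}

```text
time_s: 2.18
eef_pos: [537.1, 246.2, 353.4]
tcp_rot: [0.162, 0.987, -0.001, -0.003]
force: [-0.5, -0.1, 0.3]
opening: 85.7
finger_force: 0.0
```

Run:
```python
from h import *
s=read_state();print(s["eef_pos"],s["q"],s["force"]);c=calibration("wrist");print(c)
im=get_image("wrist");cv2.imwrite("pics/w1.png",im[:,:,::-1]);cv2.imwrite("pics/w1b.png",cv2.resize(im[:,:,::-1],(800,600)))
```

```text
[537.08485062 246.20964707 353.42175064] [ 3.58193281e-01  2.67145217e-01  1.26056089e+00  2.44006229e-04
  1.61999067e+00 -8.86969314e-01] [-0.48364804 -0.14558768  0.28634994]
{'fx': 314.0100942903493, 'fy': 314.0100942903493, 'cx': 251.6424968096421, 'cy': 189.2128233741635, 'R': array([[ 0.31937513,  0.94761742, -0.0045554 ],
       [ 0.89940799, -0.3016062 ,  0.3163842 ],
       [ 0.29843725, -0.10514241, -0.9486202 ]]), 't': array([-403.75277219, -487.69931477,  362.12866843])}
```

View pics/w1b.png

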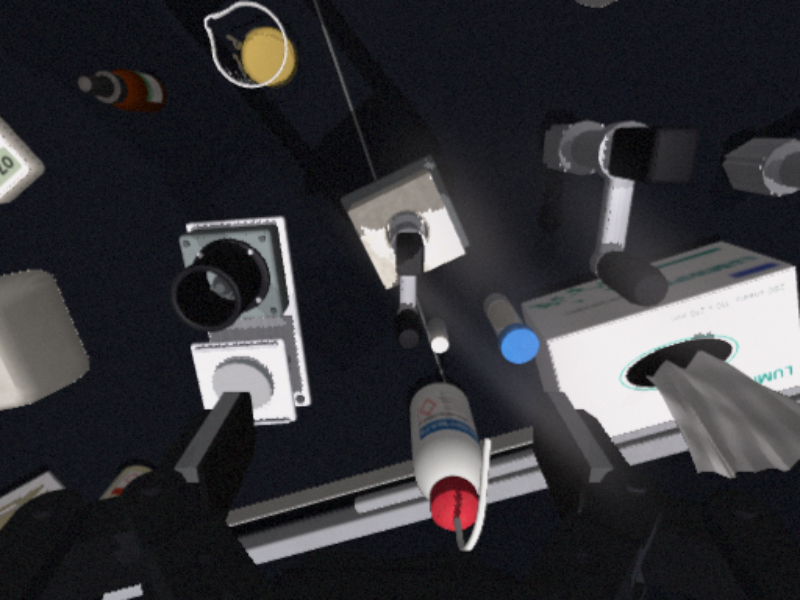

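The wrist view shows the crank block at about (409,255) and the knob at about (408,325). The collar mouth ring is at about (206,297), with the spindle cone faintly inside, and the platform is at (240,380). I'll enlarge the key areas.

Run:
```python
import cv2,numpy as np
im=cv2.imread("pics/w1.png")
g=lambda a:np.clip((a/255.)**0.5*255,0,255).astype(np.uint8)
a=im[130:230,225:305];b=im[150:225,105:180]
A=cv2.resize(g(a),None,fx=5,fy=5,interpolation=cv2.INTER_CUBIC);B=cv2.resize(g(b),None,fx=5,fy=5,interpolation=cv2.INTER_CUBIC)
o=np.zeros((500,800,3),np.uint8);o[:500,:400]=A;o[:375,400:775]=B;cv2.imwrite("pics/w1c.png",o)
```

```text
(no output)
```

View pics/w1c.png

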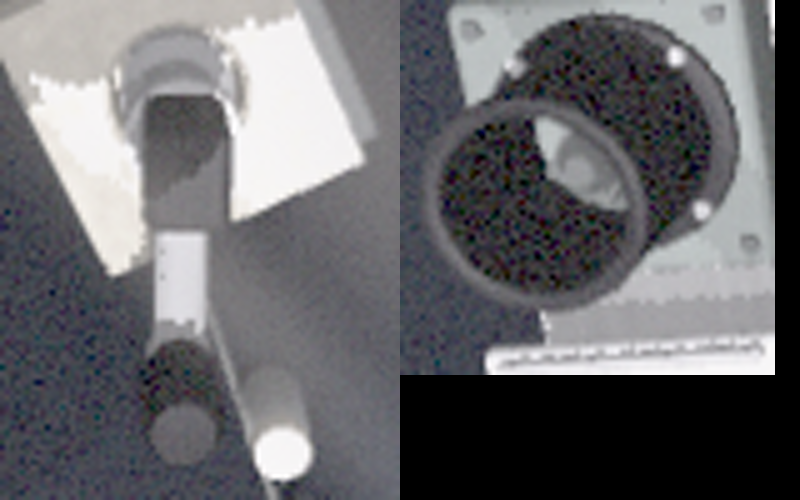

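Run:
```python
from h import *
R=np.array([[ 0.31937513,  0.94761742, -0.0045554 ],[ 0.89940799, -0.3016062 ,  0.3163842 ],[ 0.29843725, -0.10514241, -0.9486202 ]]);t=np.array([-403.75277219, -487.69931477,  362.12866843])
c=dict(R=R,t=t,fx=314.01,fy=314.01,cx=251.642,cy=189.213)
P=lambda x,y,z:onz(c,225+x/5,130+y/5,z)
e=P(188,229,160);k=P(182,433,160);print("edge",e,"knob",k,k-e,np.linalg.norm(k-e))
print("block L/R edge",P(145,200,160),P(230,200,160))
print("stand hole c",P(177,85,60), "stand corners",P(110,275,60),P(365,160,60))
Q=lambda x,y,z:onz(c,105+(x-400)/5,150+y/5,z)
print("collar",Q(535,202,115),"diam",Q(423,200,115)-Q(648,200,115),Q(535,95,115)-Q(535,308,115))
print("cone tip?",Q(585,165,77))
s=read_state();print(calibration("wrist")["t"])
```

```text
edge [554.19319145 252.9188957  160.        ] knob [600.59877634 236.38197565 160.        ] [ 46.40558488 -16.53692006   0.        ] 49.264064318959115
block L/R edge [544.83184507 245.96663939 160.        ] [550.80986302 263.77551732 160.        ]
stand hole c [541.51453996 256.79850904  60.        ] stand corners [588.39416016 220.91531876  60.        ] [578.98641504 300.76715237  60.        ]
collar [532.09286304  85.31178864 115.        ] diam [-18.38096933 -54.81547528   0.        ] [-52.4663853   25.03682136   0.        ]
cone tip? [533.84984258  84.57152853  77.        ]
[-405.19256177 -488.75739768  361.59380638]
```

Call:
{"api": "carry_out", "payload": {
  "deltas": [
    [-1, 0.28, 0.35, -1, 0, 0, -0.2],
    [-1, 0, 0, -1, 0, 0, 0],
    [-1, 0, 0, -1, 0, 0, 0],
    [-1, 0, 0, -1, 0, 0, 0],
    [-1, 0, 0, -1, 0, 0, 0]
  ]
}}

```text
time_s: 2.65
eef_pos: [544.4, 258.4, 232.4]
tcp_rot: [0.168, 0.986, 0.001, 0.001]
force: [0.5, -0.0, -0.6]
opening: 85.7
finger_force: 0.0
```

Call:
{"api": "carry_out", "payload": {
  "deltas": [
    [-1, 0, 0, -1, 0, 0, 0],
    [-1, 0, 0, -0.6, 0, 0, 0],
    [-1, 0, 0, 0, 0, 0, 0],
    [-1, 0, 0, 0, 0, 0, 0]
  ]
}}

```text
time_s: 2.98
eef_pos: [544.0, 257.8, 192.1]
tcp_rot: [0.169, 0.986, 0.0, 0.0]
force: [-0.3, 0.3, 1.1]
opening: 85.4
finger_force: 0.0
```

Run:
```python
from h import *
s=read_state();print(s["eef_pos"],s["force"]);c=calibration("wrist")
im=get_image("wrist");cv2.imwrite("pics/w2.png",im[:,:,::-1]);g=((im[:,:,::-1]/255.)**.6*255).astype(np.uint8);cv2.imwrite("pics/w2b.png",cv2.resize(g,(800,600)))
for X in [(543.8,256.3,160),(600.6,236.4,160),(532,85.3,115)]: print(np.array(proj(c,X))*1.5625)
import pickle;pickle.dump(c,open("w2.pkl","wb"))
```

```text
[544.01682862 257.80661362 192.08773133] [-0.31204297  0.33712154  1.06640195]
[388.00503141 354.18982921]
[388.63585498 481.33361743]
[ 63.70107895 397.27628215]
```

View pics/w2b.png

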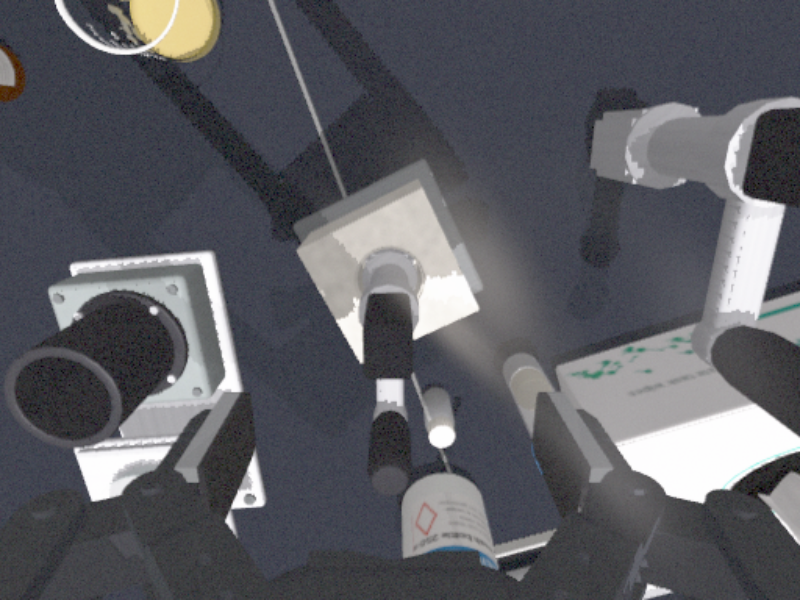

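The view shows the block centred on column 388, as predicted. The knob top is at (389,474), and the collar mouth at (64,395) was predicted at (64,397). I'll descend and grip.

Call:
{"api": "carry_out", "payload": {
  "deltas": [
    [-1, -0.02, -0.06, -1, 0, 0, 0],
    [-1, 0, 0, -1, 0, 0, 0],
    [-1, 0, 0, -0.75, 0, 0, 0],
    [-1, 0, 0, 0, 0, 0, 0],
    [0.2, 0, 0, 0, 0, 0, 0]
  ],
  "squeeze": 40
}}

```text
time_s: 3.45
eef_pos: [544.5, 255.6, 123.8]
tcp_rot: [0.169, 0.986, 0.0, 0.0]
force: [-0.1, 0.8, 0.1]
opening: 75.2
finger_force: 0.0
```

Call:
{"api": "carry_out", "payload": {
  "deltas": [
    [0.4, 0, 0, 0, 0, 0, 0],
    [0.6, 0, 0, 0, 0, 0, 0],
    [0.8, 0, 0, 0, 0, 0, 0],
    [1, 0, 0, 0, 0, 0, 0],
    [1, 0, 0, 0, 0, 0, 0]
  ]
}}

```text
time_s: 3.87
eef_pos: [544.6, 255.2, 123.8]
tcp_rot: [0.169, 0.986, 0.0, 0.001]
force: [0.9, -0.0, 2.1]
opening: 19.2
finger_force: 39.7
```

Call:
{"api": "carry_out", "payload": {
  "deltas": [
    [1, 0, 0, 0, 0, 0, 0],
    [1, 0, 0, 0, 0, 0, 0],
    [1, 0, 0, 0, 0, 0, 0]
  ]
}}

```text
time_s: 4.12
eef_pos: [544.6, 255.3, 123.8]
tcp_rot: [0.169, 0.986, 0.0, 0.001]
force: [-0.4, -0.5, 6.7]
opening: 19.6
finger_force: 39.9
```

Call:
{"api": "carry_out", "payload": {
  "deltas": [
    [1, 0, 0, 0.4, 0, 0, 0],
    [1, 0, 0, 1, 0, 0, 0],
    [1, 0, 0, 1, 0, 0, 0],
    [1, 0, 0, 1, 0, 0, 0],
    [1, 0, 0, 1, 0, 0, 0]
  ]
}}

```text
time_s: 4.53
eef_pos: [543.1, 254.8, 233.2]
tcp_rot: [0.169, 0.986, -0.001, -0.001]
force: [0.1, -0.4, -3.4]
opening: 19.4
finger_force: 40.5
```

Call:
{"api": "carry_out", "payload": {
  "deltas": [
    [1, 0, 0, 0.6, 0, 0, 0],
    [1, 0, 0, 0, 0, 0, 0],
    [1, 0, 0, 0, 0, 0, 0]
  ]
}}

```text
time_s: 4.78
eef_pos: [543.9, 255.1, 248.0]
tcp_rot: [0.169, 0.986, 0.0, 0.0]
force: [0.2, 0.2, -3.2]
opening: 19.8
finger_force: 40.5
```

Run:
```python
from h import *
s=read_state();print(s["eef_pos"],s["force"],s["ft_torque"],s["opening"])
a=get_image("side");b=get_image("top")
g=lambda a:((a[:,:,::-1]/255.)**.6*255).astype(np.uint8)
o=np.zeros((480,800,3),np.uint8);o[:,:400]=cv2.resize(g(a)[130:310,220:370],(400,480));o[:400,400:]=cv2.resize(g(b)[120:220,240:340],(400,400))
cv2.imwrite("pics/s2.png",o);cv2.imwrite("pics/s2full.png",a[:,:,::-1])
```

```text
[543.92752725 255.06727099 248.04955421] [ 0.22875002  0.17569668 -3.20128364] [-0.01009678  0.04128131  0.03188391] 19.75118208087551
```

View pics/s2.png

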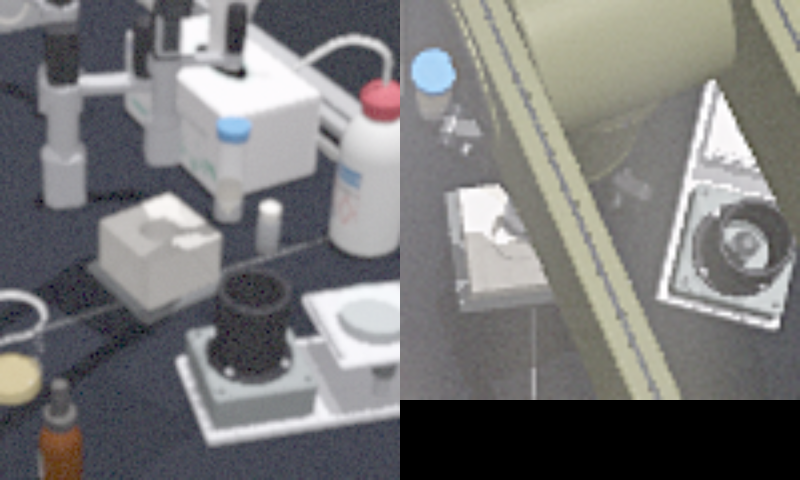

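The crank came out of the stand: the stand hole is empty and the force change of about 3.2 N matches its weight. In the top crop the collar and cone are at about (745,243). I'll put the wrist camera over the bore to see the flats.

Call:
{"api": "carry_out", "payload": {
  "deltas": [
    [1, 0.32, -0.98, 0, 0, 0, 0],
    [1, 0.32, -0.98, 0, 0, 0, 0],
    [1, 0.32, -0.98, 0, 0, 0, 0],
    [1, 0.32, -0.98, 0, 0, 0, 0],
    [1, 0.32, -0.98, 0, 0, 0, 0]
  ]
}}

```text
time_s: 5.3
eef_pos: [582.8, 131.3, 245.1]
tcp_rot: [0.169, 0.986, -0.001, -0.002]
force: [-1.0, 0.2, -3.7]
opening: 19.6
finger_force: 40.5
```

Call:
{"api": "carry_out", "payload": {
  "deltas": [
    [1, 0.32, -0.98, 0, 0, 0, 0],
    [1, 0.32, -0.98, 0, 0, 0, 0],
    [1, 0.32, -0.98, 0, 0, 0, 0],
    [1, 0, 0, 0, 0, 0, 0],
    [1, 0, 0, 0, 0, 0, 0]
  ]
}}

```text
time_s: 5.72
eef_pos: [607.1, 57.6, 245.2]
tcp_rot: [0.171, 0.985, -0.0, -0.002]
force: [-0.4, 0.1, -3.0]
opening: 19.3
finger_force: 40.7
```

Run:
```python
from h import *
s=read_state();print(s["eef_pos"],s["force"]);c=calibration("wrist")
p=np.array(proj(c,(532,85.3,67)));print(p,proj(c,(532,85.3,115)))
im=get_image("wrist");cv2.imwrite("pics/w3.png",im[:,:,::-1])
import pickle;pickle.dump(c,open("w3.pkl","wb"))
u,v=p.round().astype(int);print(u,v)
a=im[max(v-40,0):v+40,max(u-40,0):u+40,::-1]
g=((a/255.)**.5*255).astype(np.uint8)
o=np.zeros((560,800,3),np.uint8);b=cv2.resize(g,(560,560),interpolation=cv2.INTER_CUBIC);o[:,:560]=b
o[:180,560:]=cv2.resize(im[:,:,::-1],(240,180));cv2.imwrite("pics/w3b.png",o)
```

```text
[607.11465824  57.56571142 245.19108486] [-0.43993384  0.12505609 -3.01274048]
[252.44089623  86.69119885] (np.float64(252.4455128782008), np.float64(87.12756313639576))
252 87
```

View pics/w3b.png

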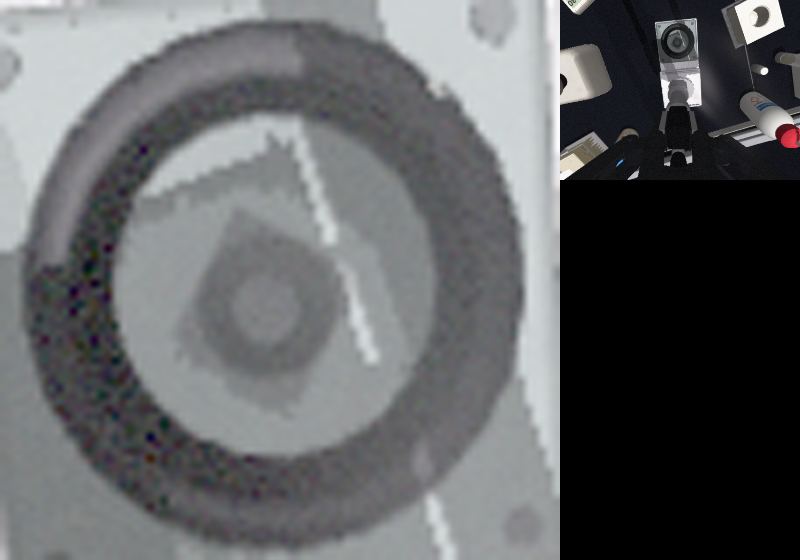

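The view looks straight down the bore. The mouth is centred at (273,282) in the crop and the cone tip at (265,308). The square's corners are at about (237,205), (345,272), (285,412) and (178,335).

Run:
```python
from h import *
import pickle
c=pickle.load(open("w3.pkl","rb"))
P=lambda x,y,z:onz(c,212+(x+.0)/7-.43,47+y/7-.43,z)
print("mouth",P(273,282,115),np.linalg.norm(P(25,282,115)-P(522,282,115)))
print("cone",P(265,308,77))
C=[P(*q,67) for q in [(237,205),(345,272),(285,412),(178,335)]]
for q in C: print(q)
d=[C[0]-C[2],C[1]-C[3]];print([ (np.linalg.norm(e),np.degrees(np.arctan2(e[1],e[0]))) for e in d]);print("mean",np.mean(C,0))
s=read_state();from scipy.spatial.transform import Rotation as R
M=R.from_quat(s["tcp_rot"]).as_matrix();print("tool y yaw",np.degrees(np.arctan2(M[1,1],M[0,1])),M[:,2])
# edges by gradient: refine orientation via image
im=cv2.imread("pics/w3.png");g=cv2.cvtColor(im,cv2.COLOR_BGR2GRAY)[68:115,232:270]
print(g[::2,::2])
```

```text
mouth [531.27893269  83.91296501 115.        ] 58.61957720920293
cone [534.25698916  81.47690503  77.        ]
[520.41178238  82.26822016  67.        ]
[533.64183229  93.37529309  67.        ]
[548.53806336  79.25479783  67.        ]
[533.70564864  68.66176593  67.        ]
[(np.float64(28.287247932070148), np.float64(173.884713500553)), (np.float64(24.71360955272275), np.float64(90.14795133022973))]
mean [534.07433167  80.89001925  67.        ]
tool y yaw 70.42030247738116 [-4.21037065e-03  5.77464601e-04 -9.99990970e-01]
[[  3  20  50 120 146 144 144 143 129  78  71 137  89  73  73  70  59  32
   31]
 [ 21  43 138 148 144 133 128  68  71  70  70  70 145  73  73  72  69  59
   38]
 [ 13 136 147 129  77  73  70  71  70  70  74  70 142  78  71  71  68  74
   63]
 [ 99 128  68  76  70  69  77  92  92  77  91  76 136  84  69  72  72  73
   70]
 [ 67  67  65  94  89  95  94  85  96  92  94  94  78 144  72  68  74  68
   70]
 [ 76  77  93  96  93  96  86  66  72  86  93  96  95 168  83  72  71  74
   71]
 [ 93  91  95  92  95  93  68  63  61  63  67  88  93 165 107  93  65  72
   72]
 [ 9
[... 673 characters left out ...]
  40  42  42  44  42  58  92  94  92 143 104
   94]
 [ 84  93  91  92  90  80  67  55  47  49  55  60  79  93  94  92  92  94
   92]
 [ 43  90  93  91  89  91  79  69  69  68  66  68  93  93  94  92  91  94
   86]
 [ 15  59  93  90  91  91  93  92  78  69  70  77  94  92  96  93  93  94
   46]
 [ 15  22  43  93  92  91  92  90  95  95  80  90  93  97  92  94  92  57
   36]
 [ 19  21  16  41  85  91  89  97  97  96  94  94  94  94  93  84  44  39
   36]
 [ 19   8  16  15  13  26  77  94  94  96  94  95  86  83  54  35  33  37
   39]
 [ 20  16  18  24  23  18  20  27  20  35  40  36  30  34  35  32  39  38
   42]
 [ 25  28  18  20  19  21  19  21  27  26  19  29  28  35  34  35  36  44
   47]]
```

Run:
```python
from h import *
import pickle
c=pickle.load(open("w3.pkl","rb"))
im=cv2.imread("pics/w3.png");g=cv2.cvtColor(im,cv2.COLOR_BGR2GRAY)
m=((g<83)).astype(np.uint8)
lab=cv2.connectedComponentsWithStats(m,connectivity=4)
l=lab[1][91,250];print(lab[2][l])
cs,_=cv2.findContours((lab[1]==l).astype(np.uint8),cv2.RETR_EXTERNAL,cv2.CHAIN_APPROX_NONE)
pts=np.array([onz(c,*p[0],67)[:2] for p in cs[0]],np.float32)
r=cv2.minAreaRect(pts);print(r,cv2.boxPoints(r))
```

```text
[237  77  25  30 475]
((535.0894775390625, 80.57835388183594), (20.124847412109375, 22.695907592773438), 41.602718353271484) [[520.0305    82.38291 ]
 [535.09973   65.411674]
 [550.14844   78.773796]
 [535.0792    95.74503 ]]
```

Call:
{"api": "carry_out", "payload": {
  "deltas": [
    [1, -0.48, 0.16, 0, 0, 0, -0.96],
    [1, -0.48, 0.16, 0, 0, 0, -0.96],
    [1, -0.48, 0.16, 0, 0, 0, -0.96],
    [1, -0.48, 0.16, 0, 0, 0, -0.96],
    [1, -0.48, 0.16, 0, 0, 0, -0.96]
  ]
}}

```text
time_s: 6.18
eef_pos: [546.2, 80.5, 246.5]
tcp_rot: [0.372, 0.928, -0.0, -0.001]
force: [1.1, -0.4, -3.1]
opening: 19.1
finger_force: 40.8
```

Call:
{"api": "carry_out", "payload": {
  "deltas": [
    [1, -0.48, 0.16, 0, 0, 0, -0.96],
    [1, 0, 0, 0, 0, 0, 0],
    [1, 0, 0, 0, 0, 0, 0],
    [1, 0, 0, 0, 0, 0, 0]
  ]
}}

```text
time_s: 6.52
eef_pos: [536.2, 83.7, 247.4]
tcp_rot: [0.408, 0.913, 0.0, 0.0]
force: [0.4, 0.3, -3.0]
opening: 19.5
finger_force: 40.7
```

```bash
cat > st.py <<'E'
from h import *
from scipy.spatial.transform import Rotation as R
s=read_state();M=R.from_quat(s["tcp_rot"]).as_matrix()
print("t",s["time_s"].__round__(2),"tcp",s["eef_pos"].round(2),"F",s["force"].round(2),"T",s["ft_torque"].round(3),"foot z",round(s["eef_pos"][2]-108.8,1))
print("tool y yaw",np.degrees(np.arctan2(M[1,1],M[0,1])).round(2),"z",M[:,2].round(4),"q6",s["q"][5].round(2),"open",s["opening"])
E
python3 st.py
```

```text
t 6.52 tcp [536.22  83.66 247.39] F [ 0.45  0.27 -3.05] T [ 0.011  0.001 -0.003] foot z 138.6
tool y yaw 41.87 z [ 4.e-04  0.e+00 -1.e+00] q6 -0.65 open 19.461803534742554
```

Call:
{"api": "carry_out", "payload": {
  "deltas": [
    [1, -0.05, -0.1, 0, 0, 0, 0],
    [1, 0, 0, -0.6, 0, 0, 0],
    [1, 0, 0, -0.8, 0, 0, 0],
    [1, 0, 0, -0.8, 0, 0, 0],
    [1, 0, 0, 0, 0, 0, 0]
  ]
}}

```text
time_s: 6.93
eef_pos: [532.3, 79.9, 188.7]
tcp_rot: [0.409, 0.913, -0.002, -0.003]
force: [-1.2, -0.2, -3.3]
opening: 19.7
finger_force: 40.6
```

Call:
{"api": "carry_out", "payload": {
  "deltas": [
    [1, 0, 0, -0.2, 0, 0, 0],
    [1, 0, 0, -0.1, 0, 0, 0],
    [1, 0, 0, 0, 0, 0, 0]
  ]
}}

```text
time_s: 7.18
eef_pos: [535.4, 80.5, 185.5]
tcp_rot: [0.409, 0.913, 0.0, 0.0]
force: [-0.4, -0.1, -2.5]
opening: 19.7
finger_force: 40.7
```

```bash
python3 st.py
```

```text
t 7.18 tcp [535.41  80.46 185.47] F [-0.43 -0.11 -2.47] T [-0.023  0.037 -0.021] foot z 76.7
tool y yaw 41.71 z [ 1.e-03  1.e-04 -1.e+00] q6 -0.66 open 19.66912543460042
```

Call:
{"api": "carry_out", "payload": {
  "deltas": [
    [1, 0, 0, -0.1, 0, 0, 0],
    [1, 0, 0, -0.1, 0, 0, 0],
    [1, 0, 0, 0, 0, 0, 0]
  ]
}}

```text
time_s: 7.43
eef_pos: [534.7, 80.6, 180.2]
tcp_rot: [0.409, 0.913, 0.0, 0.0]
force: [-0.1, 0.3, -2.5]
opening: 19.7
finger_force: 40.7
```

```bash
python3 st.py
```

```text
t 7.43 tcp [534.74  80.56 180.2 ] F [-0.08  0.29 -2.47] T [ 0.072 -0.014 -0.001] foot z 71.4
tool y yaw 41.71 z [ 4.e-04  0.e+00 -1.e+00] q6 -0.66 open 19.658484375234686
```

Call:
{"api": "carry_out", "payload": {
  "deltas": [
    [1, 0, 0, -0.08, 0, 0, 0],
    [1, 0, 0, -0.08, 0, 0, 0],
    [1, 0, 0, 0, 0, 0, 0]
  ]
}}

```text
time_s: 7.68
eef_pos: [534.4, 80.5, 175.8]
tcp_rot: [0.409, 0.913, -0.0, -0.0]
force: [0.3, 1.0, -2.8]
opening: 19.5
finger_force: 40.7
```

```bash
python3 st.py
```

```text
t 7.68 tcp [534.4   80.54 175.76] F [ 0.31  0.99 -2.78] T [-0.005  0.013  0.06 ] foot z 67.0
tool y yaw 41.71 z [-5.e-04 -1.e-04 -1.e+00] q6 -0.66 open 19.531855979925865
```

Call:
{"api": "carry_out", "payload": {
  "deltas": [
    [1, 0, 0, -0.06, 0, 0, 0],
    [1, 0, 0, -0.06, 0, 0, 0],
    [1, 0, 0, 0, 0, 0, 0]
  ]
}}

```text
time_s: 7.93
eef_pos: [534.5, 80.5, 172.7]
tcp_rot: [0.409, 0.913, -0.0, -0.0]
force: [0.0, 0.2, -2.7]
opening: 19.4
finger_force: 40.7
```

```bash
python3 st.py
```

```text
t 7.93 tcp [534.47  80.54 172.73] F [ 0.01  0.15 -2.66] T [0.014 0.043 0.   ] foot z 63.9
tool y yaw 41.71 z [-6.e-04 -0.e+00 -1.e+00] q6 -0.66 open 19.405519796907413
```

Call:
{"api": "carry_out", "payload": {
  "deltas": [
    [1, 0, 0, -0.08, 0, 0, 0],
    [1, 0, 0, -0.08, 0, 0, 0],
    [1, 0, 0, -0.08, 0, 0, 0],
    [1, 0, 0, 0, 0, 0, 0]
  ]
}}

```text
time_s: 8.27
eef_pos: [534.4, 80.5, 166.5]
tcp_rot: [0.409, 0.912, -0.0, -0.0]
force: [-0.3, -0.6, -2.5]
opening: 19.6
finger_force: 40.7
```

```bash
python3 st.py
```

```text
t 8.27 tcp [534.4   80.54 166.54] F [-0.27 -0.64 -2.52] T [ 0.046 -0.018  0.027] foot z 57.7
tool y yaw 41.71 z [-7.e-04 -0.e+00 -1.e+00] q6 -0.66 open 19.626147970330592
```

Call:
{"api": "carry_out", "payload": {
  "deltas": [
    [1, 0, 0, -0.08, 0, 0, 0],
    [1, 0, 0, -0.08, 0, 0, 0],
    [1, 0, 0, -0.08, 0, 0, 0],
    [1, 0, 0, -0.08, 0, 0, 0],
    [1, 0, 0, 0, 0, 0, 0]
  ]
}}

```text
time_s: 8.68
eef_pos: [534.4, 80.5, 158.6]
tcp_rot: [0.409, 0.913, -0.0, -0.0]
force: [0.3, -1.0, -2.1]
opening: 19.4
finger_force: 40.7
```

```bash
python3 st.py
```

```text
t 8.68 tcp [534.39  80.55 158.55] F [ 0.33 -1.04 -2.05] T [ 0.049  0.005 -0.003] foot z 49.8
tool y yaw 41.71 z [-7.e-04 -0.e+00 -1.e+00] q6 -0.66 open 19.398525163134494
```

Call:
{"api": "carry_out", "payload": {
  "deltas": [
    [1, 0, 0, -0.06, 0, 0, 0],
    [1, 0, 0, -0.06, 0, 0, 0],
    [1, 0, 0, -0.06, 0, 0, 0],
    [1, 0, 0, 0, 0, 0, 0]
  ]
}}

```text
time_s: 9.02
eef_pos: [534.4, 80.5, 154.2]
tcp_rot: [0.409, 0.912, -0.0, -0.0]
force: [0.2, 0.1, -3.2]
opening: 19.7
finger_force: 40.7
```

```bash
python3 st.py
```

```text
t 9.02 tcp [534.42  80.53 154.21] F [ 0.18  0.1  -3.17] T [-0.002  0.004 -0.006] foot z 45.4
tool y yaw 41.71 z [-6.e-04 -0.e+00 -1.e+00] q6 -0.66 open 19.70452704036942
```

Call:
{"api": "carry_out", "payload": {
  "deltas": [
    [1, 0, 0, 0, 0, 0, 0],
    [0.6, 0, 0, 0, 0, 0, 0],
    [0.2, 0, 0, 0, 0, 0, 0],
    [-0.2, 0, 0, 0, 0, 0, 0],
    [-0.4, 0, 0, 0, 0, 0, 0]
  ]
}}

```text
time_s: 9.43
eef_pos: [535.2, 80.6, 155.1]
tcp_rot: [0.409, 0.913, 0.0, 0.001]
force: [-0.0, 0.1, -0.4]
opening: 55.3
finger_force: 0.0
```

Call:
{"api": "carry_out", "payload": {
  "deltas": [
    [-0.4, 0, 0, 0, 0, 0, 0],
    [-0.4, 0, 0, 0, 0, 0, 0],
    [-0.4, 0, 0, 0, 0, 0, 0]
  ]
}}

```text
time_s: 9.68
eef_pos: [534.8, 80.6, 154.7]
tcp_rot: [0.409, 0.913, 0.0, 0.0]
force: [0.9, -0.1, 0.0]
opening: 60.0
finger_force: 0.0
```

```bash
python3 st.py;  python3 - <<'E'
from h import *
import pickle
s=read_state();c=calibration("wrist");im=get_image("wrist")
pickle.dump(c,open("w4.pkl","wb"));cv2.imwrite("pics/w4.png",im[:,:,::-1])
g=((im[:,:,::-1]/255.)**.6*255).astype(np.uint8);cv2.imwrite("pics/w4b.png",cv2.resize(g,(800,600)))
for X in [(533.7,81.3,190),(573.6,36.5,190)]:print(np.array(proj(c,X))*1.5625)
E
```

```text
t 9.68 tcp [534.8   80.56 154.73] F [ 0.93 -0.1   0.05] T [ 0.047 -0.009 -0.034] foot z 45.9
tool y yaw 41.71 z [ 4.e-04  0.e+00 -1.e+00] q6 -0.66 open 60.020374019390005
[390.32782883 461.98530495]
[390.53351833 629.90898054]
```

View pics/w4b.png

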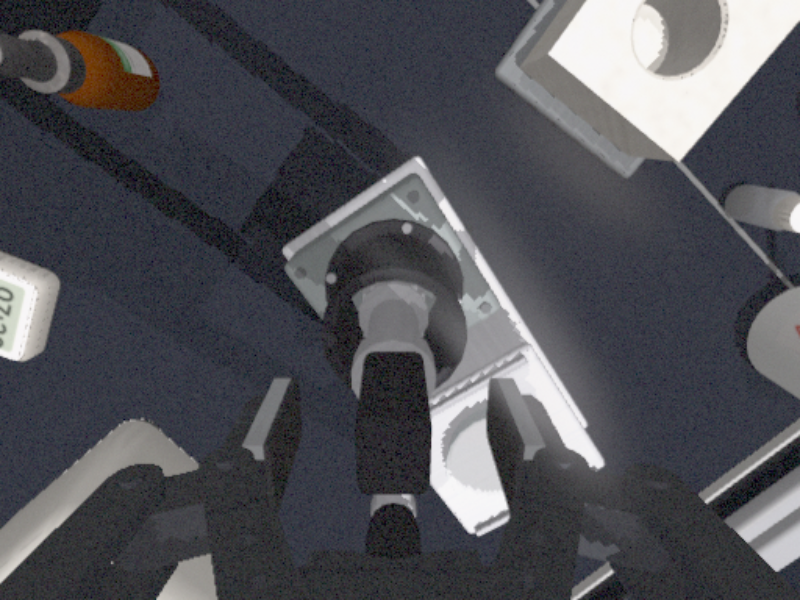

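The crank is upright in the collar. Its block spans columns 357–432, the block edge at row 492 was predicted at 495, and the knob is ahead at column 393. I'll slide along the crank to the knob.

Call:
{"api": "carry_out", "payload": {
  "deltas": [
    [-0.4, 0.79, -0.87, 0, 0, 0, 0],
    [-0.4, 0.79, -0.87, 0, 0, 0, 0],
    [-0.4, 0, 0, 0, 0, 0, 0],
    [-0.4, 0, 0, 0, 0, 0, 0]
  ],
  "squeeze": 25
}}

```text
time_s: 10.07
eef_pos: [575.3, 36.1, 154.5]
tcp_rot: [0.41, 0.912, 0.0, 0.0]
force: [-0.8, 0.8, -0.6]
opening: 59.6
finger_force: 0.0
```

Call:
{"api": "carry_out", "payload": {
  "deltas": [
    [0, 0, 0, 0, 0, 0, 0],
    [0.4, 0, 0, 0, 0, 0, 0],
    [0.7, 0, 0, 0, 0, 0, 0],
    [1, 0, 0, 0, 0, 0, 0],
    [1, 0, 0, 0, 0, 0, 0]
  ]
}}

```text
time_s: 10.48
eef_pos: [573.5, 37.6, 154.5]
tcp_rot: [0.409, 0.913, -0.0, -0.0]
force: [-0.6, 0.6, -0.9]
opening: 19.0
finger_force: 24.5
```

Call:
{"api": "carry_out", "payload": {
  "deltas": [
    [1, 0, 0, 0, 0, 0, 0],
    [1, 0, 0, 0, 0, 0, 0]
  ]
}}

```text
time_s: 10.65
eef_pos: [573.7, 37.4, 154.5]
tcp_rot: [0.409, 0.913, -0.0, -0.0]
force: [-1.2, -0.2, -1.1]
opening: 19.1
finger_force: 24.5
```

```bash
python3 st.py
```

```text
t 10.65 tcp [573.68  37.42 154.47] F [-1.21 -0.19 -1.08] T [ 0.124  0.101 -0.032] foot z 45.7
tool y yaw 41.72 z [-7.e-04  3.e-04 -1.e+00] q6 -0.74 open 19.10353037620164
```

```bash
cat > arc.py <<'E'
import sys,numpy as np
a,step,n=map(float,sys.argv[1:4])
for i in range(int(n)):
    t=np.radians([a-i*step,a-(i+1)*step]);d=60/25*np.array([np.cos(t[1])-np.cos(t[0]),np.sin(t[1])-np.sin(t[0])])
    print(round(a-(i+1)*step,1),d.round(3))
E
python3 arc.py -48.3 5 24
```

```text
-53.3 [-0.162 -0.132]
-58.3 [-0.173 -0.118]
-63.3 [-0.183 -0.102]
-68.3 [-0.191 -0.086]
-73.3 [-0.198 -0.069]
-78.3 [-0.203 -0.051]
-83.3 [-0.207 -0.033]
-88.3 [-0.209 -0.015]
-93.3 [-0.209  0.003]
-98.3 [-0.208  0.021]
-103.3 [-0.206  0.039]
-108.3 [-0.201  0.057]
-113.3 [-0.196  0.074]
-118.3 [-0.189  0.091]
-123.3 [-0.18   0.107]
-128.3 [-0.17   0.122]
-133.3 [-0.158  0.137]
-138.3 [-0.146  0.15 ]
-143.3 [-0.132  0.162]
-148.3 [-0.118  0.173]
-153.3 [-0.102  0.183]
-158.3 [-0.086  0.191]
-163.3 [-0.069  0.198]
-168.3 [-0.051  0.203]
```

Call:
{"api": "carry_out", "payload": {
  "deltas": [
    [1, -0.162, -0.132, 0, 0, 0, -1],
    [1, -0.173, -0.118, 0, 0, 0, -1],
    [1, -0.183, -0.102, 0, 0, 0, -1],
    [1, 0, 0, 0, 0, 0, 0]
  ]
}}

```text
time_s: 10.98
eef_pos: [561.2, 28.9, 154.5]
tcp_rot: [0.526, 0.851, 0.001, -0.0]
force: [2.1, 2.9, -2.8]
opening: 19.3
finger_force: 24.6
```

```bash
cat >> st.py <<'E'
th=np.degrees(np.arctan2(s["eef_pos"][1]-81.9,s["eef_pos"][0]-534.2));r=np.hypot(s["eef_pos"][1]-81.9,s["eef_pos"][0]-534.2)
u=np.array([np.cos(np.radians(th)),np.sin(np.radians(th))]);f=s["force"][:2]
print("theta",th.round(1),"r",r.round(1),"Frad",(f@u).round(2),"Fresist(+)",(f@np.array([-u[1],u[0]])).round(2))
E
python3 st.py
```

```text
t 10.98 tcp [561.15  28.86 154.52] F [ 2.13  2.87 -2.82] T [ 0.61  -0.315  0.054] foot z 45.7
tool y yaw 26.56 z [ 8.0e-04  1.4e-03 -1.0e+00] q6 -0.49 open 19.314699456278323
theta -63.1 r 59.5 Frad -1.59 Fresist(+) 3.2
```

Call:
{"api": "carry_out", "payload": {
  "deltas": [
    [1, -0.191, -0.086, 0, 0, 0, -1],
    [1, -0.198, -0.069, 0, 0, 0, -1],
    [1, -0.203, -0.051, 0, 0, 0, -1],
    [1, -0.207, -0.033, 0, 0, 0, -1],
    [1, -0.209, -0.015, 0, 0, 0, -1]
  ]
}}

```text
time_s: 11.4
eef_pos: [537.4, 22.5, 154.6]
tcp_rot: [0.697, 0.717, 0.001, 0.001]
force: [2.1, 2.9, -3.9]
opening: 19.1
finger_force: 24.7
```

```bash
python3 st.py
```

```text
t 11.4 tcp [537.4   22.51 154.58] F [ 2.05  2.9  -3.86] T [ 0.502 -0.701  0.009] foot z 45.8
tool y yaw 1.6 z [ 0.0028  0.0011 -1.    ] q6 -0.07 open 19.105030513258146
theta -86.9 r 59.5 Frad -2.79 Fresist(+) 2.2
```

Call:
{"api": "carry_out", "payload": {
  "deltas": [
    [1, -0.209, 0.003, 0, 0, 0, -1],
    [1, -0.208, 0.021, 0, 0, 0, -1],
    [1, -0.206, 0.039, 0, 0, 0, -1],
    [1, -0.201, 0.057, 0, 0, 0, -1],
    [1, -0.196, 0.074, 0, 0, 0, -1]
  ]
}}

```text
time_s: 11.82
eef_pos: [512.3, 26.9, 154.7]
tcp_rot: [0.836, 0.549, 0.002, 0.001]
force: [3.4, 1.9, -5.2]
opening: 19.2
finger_force: 24.6
```

```bash
python3 st.py
```

```text
t 11.82 tcp [512.33  26.95 154.66] F [ 3.4   1.86 -5.15] T [ 0.181 -0.815  0.032] foot z 45.9
tool y yaw -23.39 z [ 3.7e-03  1.0e-04 -1.0e+00] q6 0.38 open 19.15759678936938
theta -111.7 r 59.1 Frad -2.98 Fresist(+) 2.47
```

Call:
{"api": "carry_out", "payload": {
  "deltas": [
    [1, -0.189, 0.091, -0.01, 0, 0, -1],
    [1, -0.18, 0.107, 0, 0, 0, -1],
    [1, -0.17, 0.122, 0, 0, 0, -1],
    [1, -0.158, 0.137, 0, 0, 0, -1],
    [1, -0.146, 0.15, 0, 0, 0, -1]
  ]
}}

```text
time_s: 12.23
eef_pos: [491.5, 41.5, 154.6]
tcp_rot: [0.935, 0.355, 0.002, 0.001]
force: [2.5, -1.9, -3.6]
opening: 19.0
finger_force: 24.7
```

```bash
python3 st.py
```

```text
t 12.23 tcp [491.47  41.47 154.64] F [ 2.53 -1.87 -3.59] T [-0.308 -0.703  0.021] foot z 45.8
tool y yaw -48.36 z [ 0.004  -0.0014 -1.    ] q6 0.84 open 19.022736931289934
theta -136.6 r 58.8 Frad -0.55 Fresist(+) 3.1
```

Call:
{"api": "carry_out", "payload": {
  "deltas": [
    [1, -0.132, 0.162, 0, 0, 0, -1],
    [1, -0.118, 0.173, 0, 0, 0, -1],
    [1, -0.102, 0.183, 0, 0, 0, -1],
    [1, -0.086, 0.191, 0, 0, 0, -1],
    [1, 0, 0, 0, 0, 0, 0]
  ]
}}

```text
time_s: 12.65
eef_pos: [479.8, 59.6, 154.5]
tcp_rot: [0.982, 0.189, 0.001, 0.001]
force: [3.4, -0.0, -2.8]
opening: 19.0
finger_force: 24.6
```

```bash
python3 st.py; python3 arc.py -158.3 3 16
python3 - <<'E'
from h import *
im=get_image("side");cv2.imwrite("pics/s3.png",im[:,:,::-1])
g=((im[:,:,::-1]/255.)**.7*255).astype(np.uint8)
a=cv2.imread("pics/side0.png")[200:310,270:400];b=g[200:310,270:400]
cv2.imwrite("pics/s3b.png",np.hstack([cv2.resize(x,(400,338),interpolation=cv2.INTER_CUBIC) for x in(a,b)]))
E
```

```text
t 12.65 tcp [479.76  59.57 154.49] F [ 3.43 -0.04 -2.81] T [-0.285 -0.65  -0.026] foot z 45.7
tool y yaw -68.23 z [ 0.0027 -0.0011 -1.    ] q6 1.23 open 18.96771732165888
theta -157.7 r 58.8 Frad -3.16 Fresist(+) 1.34
-161.3 [-0.043  0.118]
-164.3 [-0.037  0.12 ]
-167.3 [-0.031  0.122]
-170.3 [-0.024  0.123]
-173.3 [-0.018  0.124]
-176.3 [-0.011  0.125]
-179.3 [-0.005  0.126]
-182.3 [0.002 0.126]
-185.3 [0.008 0.125]
-188.3 [0.015 0.125]
-191.3 [0.021 0.124]
-194.3 [0.028 0.123]
-197.3 [0.034 0.121]
-200.3 [0.04  0.119]
-203.3 [0.047 0.117]
-206.3 [0.053 0.114]
```

View pics/s3b.png

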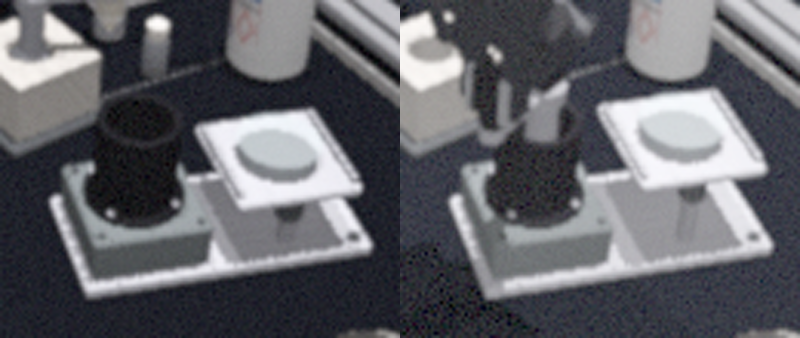

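The platform is rising: its front edge moved from row 208 to row 185, with the crank upright in the collar. I'll continue in smaller steps, watching the force.

Call:
{"api": "carry_out", "payload": {
  "deltas": [
    [1, -0.043, 0.118, 0, 0, 0, -0.6],
    [1, -0.037, 0.12, 0, 0, 0, -0.6],
    [1, -0.031, 0.122, 0, 0, 0, -0.6],
    [1, -0.024, 0.123, 0, 0, 0, -0.6]
  ]
}}

```text
time_s: 13.03
eef_pos: [476.4, 70.8, 154.4]
tcp_rot: [0.996, 0.086, 0.001, 0.001]
force: [3.7, -2.8, -4.2]
opening: 19.0
finger_force: 24.7
```

```bash
python3 st.py
```

```text
t 13.03 tcp [476.42  70.84 154.44] F [ 3.66 -2.84 -4.21] T [-0.607 -0.667  0.044] foot z 45.6
tool y yaw -80.18 z [ 0.0021 -0.0017 -1.    ] q6 1.46 open 19.02077084482849
theta -169.2 r 58.8 Frad -3.06 Fresist(+) 3.48
```

Call:
{"api": "carry_out", "payload": {
  "deltas": [
    [1, -0.009, 0.062, 0, 0, 0, -0.3],
    [1, -0.009, 0.062, 0, 0, 0, -0.3]
  ]
}}

```text
time_s: 13.2
eef_pos: [476.0, 73.9, 154.4]
tcp_rot: [0.998, 0.06, 0.001, 0.001]
force: [4.0, -2.3, -4.3]
opening: 19.2
finger_force: 24.7
```

Run:
```python
from h import *
# platform height from initial images: plate outline corners
for n,box in(("side",(320,225,400,290)),("top",(300,125,360,205)),):
    im=cv2.imread(f"pics/{n}0.png");x0,y0,x1,y1=box
    g=cv2.GaussianBlur(cv2.cvtColor(im,cv2.COLOR_BGR2GRAY),(0,0),.7)[y0:y1,x0:x1]
    m=(g>190).astype(np.uint8);m=cv2.morphologyEx(m,cv2.MORPH_OPEN,np.ones((3,3)))
    cs,_=cv2.findContours(m,cv2.RETR_EXTERNAL,cv2.CHAIN_APPROX_NONE)
    k=max(cs,key=cv2.contourArea);h=cv2.convexHull(k)
    print(n,cv2.contourArea(k),cv2.contourArea(h),(cv2.approxPolyDP(h,3,True)[:,0]+[x0,y0]).tolist())
```

```text
side 996.0 1231.0 [[337, 241], [369, 237], [384, 259], [385, 274], [348, 266]]
top 695.0 749.0 [[322, 134], [349, 139], [343, 165], [317, 158]]
```

Run:
```python
from h import *
c=calibration("top");s=calibration("side")
T=[(317,158),(322,134),(349,139),(343,165)];S=[(336,241),(369,237),(387,260.5),(348,266)]
for a,b in zip(T,S):
    o1,d1=ray(c,*a);o2,d2=ray(s,*b);x=np.linalg.lstsq(np.c_[d1,-d2],o2-o1,rcond=None)[0]
    p,q=o1+d1*x[0],o2+d2*x[1];print(((p+q)/2).round(1),np.linalg.norm(p-q).round(1))
# vertical shift calibration: px rise per mm in side at platform
print(np.array(proj(s,(632,53,88)))-np.array(proj(s,(632,53,58))))
a=cv2.imread("pics/side0.png");b=cv2.imread("pics/s3.png")
w=a[225:290,325:400].copy()
# rise of plate region between start and s3
t=a[246:280,345:392];r=cv2.matchTemplate(b[205:290,325:410],t,cv2.TM_CCOEFF_NORMED);_,v,_,l=cv2.minMaxLoc(r);print(v,l[1]+205-246,l[0]+325-345)
```

```text
[606.2 105.9  64.8] 2.3
[684.   87.   62.1] 4.4
[667.5   3.1  62.7] 3.8
[583.5  26.   62.6] 0.1
[  1.63350874 -10.55517429]
0.8112428188323975 -6 0
```

Call:
{"api": "carry_out", "payload": {
  "deltas": [
    [1, -0.006, 0.063, 0, 0, 0, -0.3],
    [1, -0.005, 0.063, 0, 0, 0, -0.3]
  ]
}}

```text
time_s: 13.37
eef_pos: [475.6, 77.0, 154.4]
tcp_rot: [0.999, 0.034, 0.001, 0.001]
force: [2.6, -3.4, -3.7]
opening: 19.4
finger_force: 24.8
```

Call:
{"api": "carry_out", "payload": {
  "deltas": [
    [1, -0.003, 0.063, 0, 0, 0, -0.3],
    [1, -0.002, 0.063, 0, 0, 0, -0.3]
  ]
}}

```text
time_s: 13.53
eef_pos: [475.4, 80.1, 154.4]
tcp_rot: [1.0, 0.008, 0.001, 0.001]
force: [3.8, -2.3, -3.5]
opening: 19.0
finger_force: 24.8
```

Call:
{"api": "carry_out", "payload": {
  "deltas": [
    [1, 0.001, 0.063, 0, 0, 0, -0.3],
    [1, 0.001, 0.063, 0, 0, 0, -0.3]
  ]
}}

```text
time_s: 13.7
eef_pos: [475.4, 83.1, 154.4]
tcp_rot: [1.0, -0.018, 0.001, 0.001]
force: [2.9, -2.2, -3.2]
opening: 19.2
finger_force: 24.8
```

Call:
{"api": "carry_out", "payload": {
  "deltas": [
    [1, 0.004, 0.062, 0, 0, 0, -0.3],
    [1, 0.004, 0.063, 0, 0, 0, -0.3]
  ]
}}

```text
time_s: 13.87
eef_pos: [475.6, 86.2, 154.4]
tcp_rot: [0.999, -0.044, 0.001, 0.001]
force: [2.7, -3.4, -3.5]
opening: 18.8
finger_force: 24.8
```

Call:
{"api": "carry_out", "payload": {
  "deltas": [
    [1, 0.007, 0.062, 0, 0, 0, -0.3],
    [1, 0.008, 0.063, 0, 0, 0, -0.3]
  ]
}}

```text
time_s: 14.03
eef_pos: [475.9, 89.2, 154.4]
tcp_rot: [0.998, -0.071, 0.001, 0.001]
force: [1.9, -3.0, -3.2]
opening: 18.9
finger_force: 24.8
```

Call:
{"api": "carry_out", "payload": {
  "deltas": [
    [1, 0.01, 0.062, 0, 0, 0, -0.3],
    [1, 0.011, 0.062, 0, 0, 0, -0.3]
  ]
}}

```text
time_s: 14.2
eef_pos: [476.3, 92.3, 154.3]
tcp_rot: [0.995, -0.097, 0.001, 0.001]
force: [2.8, -4.0, -3.4]
opening: 19.1
finger_force: 24.8
```

Call:
{"api": "carry_out", "payload": {
  "deltas": [
    [1, 0.014, 0.061, 0, 0, 0, -0.3],
    [1, 0.014, 0.062, 0, 0, 0, -0.3]
  ]
}}

```text
time_s: 14.37
eef_pos: [476.8, 95.2, 154.3]
tcp_rot: [0.992, -0.123, 0.001, 0.001]
force: [2.9, -4.5, -2.7]
opening: 19.1
finger_force: 25.1
```

Call:
{"api": "carry_out", "payload": {
  "deltas": [
    [1, 0.011, 0.04, 0, 0, 0, -0.2],
    [1, 0.011, 0.041, 0, 0, 0, -0.2]
  ]
}}

```text
time_s: 14.53
eef_pos: [476.9, 96.2, 154.2]
tcp_rot: [0.99, -0.139, 0.0, 0.002]
force: [1.7, -8.0, -1.9]
opening: 19.2
finger_force: 25.8
```

```bash
python3 st.py
python3 - <<'E'
from h import *
b=get_image("side");cv2.imwrite("pics/s4.png",b[:,:,::-1]);b=b[:,:,::-1]
for n in("side0","s3"):
    a=cv2.imread(f"pics/{n}.png")
    # corner column profile: near-left front edge col 348..352, rightmost corner
    for col in(352,365,380): print(n,col,[int(v) for v in np.argwhere(np.abs(np.diff(a[225:290,col].mean(-1)))>40).ravel()+225])
for col in(352,365,380): print("s4",col,[int(v) for v in np.argwhere(np.abs(np.diff(b[225:290,col].mean(-1)))>40).ravel()+225])
E
```

```text
t 14.53 tcp [476.92  96.25 154.23] F [ 1.74 -7.95 -1.9 ] T [-1.78  -0.232  0.055] foot z 45.4
tool y yaw -106.03 z [-3.0e-04 -4.9e-03 -1.0e+00] q6 1.97 open 19.2343678542835
theta 165.9 r 59.1 Frad -3.62 Fresist(+) 7.29
side0 352 [225, 236, 237, 256, 266, 267, 287, 288]
side0 365 [234, 235, 236, 258, 259, 264, 265, 266, 281, 284, 285, 286]
side0 380 [246, 264, 279, 282, 283]
s3 352 [230, 231, 249, 260, 261, 287, 288]
s3 365 [228, 229, 230, 252, 258, 259, 260, 286]
s3 380 [238, 239, 256, 257, 258, 261, 262, 282, 283]
s4 352 [225, 227, 228, 229, 247, 258, 259, 288]
s4 365 [226, 227, 228, 245, 250, 256, 257, 258, 285, 286]
s4 380 [236, 254, 255, 261, 262, 277, 282, 283, 284]
```

Call:
{"api": "carry_out", "payload": {
  "deltas": [
    [1, 0.006, 0.02, 0, 0, 0, 0],
    [1, 0, 0, 0, 0, 0, 0],
    [1, 0, 0, 0, 0, 0, 0]
  ]
}}

```text
time_s: 14.83
eef_pos: [476.9, 96.4, 154.2]
tcp_rot: [0.99, -0.139, 0.0, 0.003]
force: [2.2, -8.1, -1.7]
opening: 18.8
finger_force: 25.8
```

Call:
{"api": "carry_out", "payload": {
  "deltas": [
    [1, -0.01, -0.04, 0, 0, 0, 0],
    [0.7, 0, 0, 0, 0, 0, 0],
    [0.4, 0, 0, 0, 0, 0, 0],
    [0.1, 0, 0, 0, 0, 0, 0],
    [0, 0, 0, 0, 0, 0, 0]
  ]
}}

```text
time_s: 15.25
eef_pos: [476.4, 98.4, 154.4]
tcp_rot: [0.99, -0.141, -0.0, -0.0]
force: [-0.6, 0.5, 0.7]
opening: 42.7
finger_force: 0.0
```

Call:
{"api": "carry_out", "payload": {
  "deltas": [
    [0, 0, 0, 0, 0, 0, 0],
    [0, 0, 0, 0.2, 0, 0, 0],
    [0, 0, 0, 0.6, 0, 0, 0],
    [0, 0, 0, 1, 0, 0, 0],
    [0, 0, 0, 1, 0, 0, 0]
  ]
}}

```text
time_s: 15.67
eef_pos: [475.7, 98.3, 224.7]
tcp_rot: [0.99, -0.141, -0.001, 0.0]
force: [0.5, -0.0, -1.1]
opening: 42.7
finger_force: 0.0
```

Call:
{"api": "carry_out", "payload": {
  "deltas": [
    [0, 0, 0, 1, 0, 0, 0],
    [0, 0, 0, 1, 0, 0, 0],
    [0, -0.5, 0, 0.5, 0, 0, 0],
    [0, 0, 0, 0, 0, 0, 0],
    [0, 0, 0, 0, 0, 0, 0]
  ]
}}

```text
time_s: 16.08
eef_pos: [464.1, 98.4, 287.6]
tcp_rot: [0.99, -0.141, 0.001, -0.0]
force: [-0.1, -0.6, -0.4]
opening: 42.5
finger_force: 0.0
```

```bash
python3 st.py
python3 - <<'E'
from h import *
b=get_image("side")[:,:,::-1];cv2.imwrite("pics/s5.png",b)
for n in("s4","s5"):
  a=cv2.imread(f"pics/{n}.png")
  for col in(352,365,380): print(n,col,[int(v) for v in np.argwhere(np.abs(np.diff(a[225:290,col].mean(-1)))>40).ravel()+225])
cv2.imwrite("pics/s5b.png",cv2.resize(b[120:310,190:430],(800,600),interpolation=cv2.INTER_CUBIC))
E
```

```text
t 16.08 tcp [464.05  98.42 287.57] F [-0.09 -0.58 -0.42] T [0.014 0.018 0.02 ] foot z 178.8
tool y yaw -106.25 z [ 2.e-03  4.e-04 -1.e+00] q6 1.97 open 42.49577241037751
theta 166.7 r 72.1 Frad -0.05 Fresist(+) 0.59
s4 352 [225, 227, 228, 229, 247, 258, 259, 288]
s4 365 [226, 227, 228, 245, 250, 256, 257, 258, 285, 286]
s4 380 [236, 254, 255, 261, 262, 277, 282, 283, 284]
s5 352 [225, 227, 228, 229, 247, 258, 259, 287, 288]
s5 365 [226, 227, 228, 250, 256, 257, 285, 286]
s5 380 [235, 236, 254, 255, 256, 261, 262, 283, 284]
```

View pics/s5b.png

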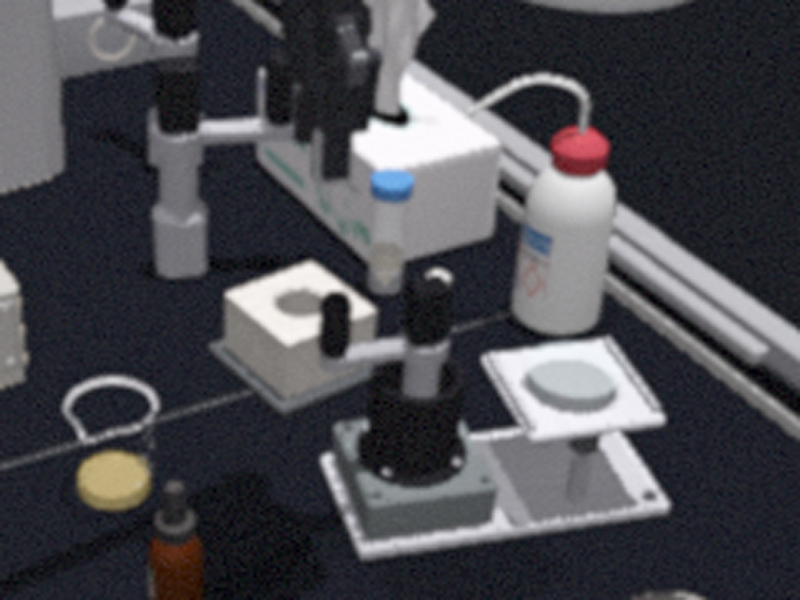

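The platform is up, with its plate at about (570,385), and its height did not change after release. The crank stands upright in the collar with its block at (430,300) and knob at (335,325), the gripper is clear, and the bystanders are in place. I'll hand in.

```bash
python3 -c "
from station import *
print(sign_off())"
```

```text
the job is handed in; nothing more can be done
None
```

The crank is seated on the spindle and the platform is wound up to its stop (about 8 N felt at the knob). The crank is released upright in the collar, and I handed the job in at about 16 s; no verdict came back.

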